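# Line up the sample parts by height and bring the magnifier over them

## Task

Set out the loose turned samples from the front of the bench for inspection on the little shelf. Leave the steel part where it stands, and carry on a row from it along the blue line towards the far end of the shelf: the copper part next to it, then the brass one, then the grey one, so that the row grows taller, all upright on the line and close side by side (gaps of no more than about a centimetre). When the row is complete, swing the magnifier round (it has a red handle) and leave it with the lens centred over the brass part; do not disturb the black knob and the black collar on the bench.

Things in the scene. Friction and masses are not known exactly. Their poses are not given: they have to be found in the camera images.
- stand: Fixed inspection stand; origin at bench height under the middle of its shelf. x runs along the shelf from near to far end (from the robot), y across it towards the post (8 mm thick foot plate to y = 160 mm), z up. Behind it a low rail crosses the bench, under the parked arm; at the robot's left a tall column stand overhangs the bench's left third: draw the hand back towards the base before swinging past it.
- shelf_line (a point): Middle of the shelf's top face, 45 mm above the bench. The shelf is an aluminium board 150 mm (stand's x) by 70 mm (y), flat and open all round, with a thin blue line along the middle of its top (y = 0).
- lens_arm (a joint): Turn of the magnifier arm about the vertical post. At 0 the arm points straight across the shelf (the stand's -y); it grows anticlockwise seen from above; near 1.57 rad the arm points along the stand's +x (parked). Range -0.5 to 1.9. Stiff with friction (0.12 N m): it stays where it is left.
- post_axis (a point): Point on the axis of the steel post (17 mm diameter, at x = +8, y = +130 mm of the stand) in the middle plane of the magnifier arm, 135 mm above the bench.
- lens_handle (a point): Red upright handle pin on top of the magnifier arm, 13 mm diameter, 75 mm from the post axis. It stands free from 142 mm (a flat steel collar of 18 mm diameter lies round its foot) to 181 mm above the bench; this point is on its axis at 160 mm.
- lens (a point): Centre of the round lens (67 mm over its black rim, 10 mm thick), 130 mm from the post axis in line with the handle, 135 mm above the bench.
- steel_part_mid (a point): Loose; this point is on its axis, half-way up. Steel-grey stepped round part, 26 mm diameter at its foot, 18 mm tall, already standing on the blue line near the near end of the shelf.
- copper_part_mid (a point): Loose; this point is on its axis, half-way up. Copper-pink stepped round part, 24 mm diameter at its foot (narrower above), 20 mm tall, standing on the bench.
- brass_part_mid (a point): Loose; this point is on its axis, half-way up. Brass-yellow stepped round part, 20 mm diameter at its foot (narrower above), 26 mm tall, standing on the bench.
- grey_part_mid (a point): Loose; this point is on its axis, half-way up. Light grey stepped round part, 18 mm diameter at its foot (narrower above), 30 mm tall, the tallest, standing on the bench.
- black_knob_mid (a point): Bystander: loose black knob, 36 mm diameter, 30 mm tall, on the bench; this point is half-way up.
- black_collar_mid (a point): Bystander: loose black ring, 38 mm diameter, 14 mm tall, on the bench; this point is half-way up.

How it is judged (in metres and radians):
On the way, in this order (a step that is already met when the one before it is completed fails the run):
1. the row steel, copper, brass, grey stands complete and released on the line of the shelf (y of steel_part_mid in the frame of stand between -0.008 and 0.008 m and z of steel_part_mid in the frame of stand between 0.05 and 0.058 m and x of steel_part_mid in the frame of stand between -0.075 and 0.075 m and angle between each of steel_part_mid, copper_part_mid, brass_part_mid, grey_part_mid's own z axis and vertical below 0.1 rad and y of copper_part_mid in the frame of stand between -0.008 and 0.008 m and z of copper_part_mid in the frame of stand between 0.051 and 0.059 m and x of copper_part_mid in the frame of stand between -0.075 and 0.075 m and y of brass_part_mid in the frame of stand between -0.008 and 0.008 m and z of brass_part_mid in the frame of stand between 0.054 and 0.062 m and x of brass_part_mid in the frame of stand between -0.075 and 0.075 m and y of grey_part_mid in the frame of stand between -0.008 and 0.008 m and z of grey_part_mid in the frame of stand between 0.056 and 0.064 m and x of grey_part_mid in the frame of stand between -0.075 and 0.075 m and horizontal distance between steel_part_mid and copper_part_mid below 0.037 m and horizontal distance between copper_part_mid and brass_part_mid below 0.034 m and horizontal distance between brass_part_mid and grey_part_mid below 0.031 m and distance of steel_part_mid from where it was at the start of the episode below 0.012 m and contact force between the fingers and copper_part below 0.05 N and contact force between the fingers and brass_part below 0.05 N and contact force between the fingers and grey_part below 0.05 N), for 0.2 s.
2. the lens is centred over the brass part (horizontal distance between lens and brass_part_mid below 0.015 m and velocity of joint lens_arm between -0.05 and 0.05 rad/s), for 0.2 s.
At the end, for the whole second after the job is handed in: Steel, copper, brass, grey stand upright (0.1 rad) on the shelf in that order, axes within 8 mm of the blue line, gaps under 12 mm, the steel part within 12 mm of its start; lens centre within 15 mm (seen from above) of the brass part's axis; all at rest (all of step 2 and y of steel_part_mid in the frame of stand between -0.008 and 0.008 m and z of steel_part_mid in the frame of stand between 0.05 and 0.058 m and x of steel_part_mid in the frame of stand between -0.075 and 0.075 m and angle between each of steel_part_mid, copper_part_mid, brass_part_mid, grey_part_mid's own z axis and vertical below 0.1 rad and y of copper_part_mid in the frame of stand between -0.008 and 0.008 m and z of copper_part_mid in the frame of stand between 0.051 and 0.059 m and x of copper_part_mid in the frame of stand between -0.075 and 0.075 m and y of brass_part_mid in the frame of stand between -0.008 and 0.008 m and z of brass_part_mid in the frame of stand between 0.054 and 0.062 m and x of brass_part_mid in the frame of stand between -0.075 and 0.075 m and y of grey_part_mid in the frame of stand between -0.008 and 0.008 m and z of grey_part_mid in the frame of stand between 0.056 and 0.064 m and x of grey_part_mid in the frame of stand between -0.075 and 0.075 m and horizontal distance between steel_part_mid and copper_part_mid below 0.037 m and horizontal distance between copper_part_mid and brass_part_mid below 0.034 m and horizontal distance between brass_part_mid and grey_part_mid below 0.031 m and distance of steel_part_mid from where it was at the start of the episode below 0.012 m and linear speed of each of steel_part, copper_part, brass_part, grey_part below 0.02 m/s); the robot touches nothing.
It fails at once if the knob is shifted by more than 20 mm (distance of black_knob_mid from where it was at the start of the episode above 0.02 m).
It fails at once if the collar is shifted by more than 20 mm (distance of black_collar_mid from where it was at the start of the episode above 0.02 m).
It also fails if it takes over 72 s, if anything falls off the work surface, if the arm or the gripper's body presses on something with over 40 N, if the wrist force passes 120 N, or if a joint passes its speed limit or range.

## Robot

A 6-joint arm with a two-finger parallel gripper is mounted at the origin on a cart in front of the work surface, level with it; the furniture and walls round the work are solid. World frame = base frame: x ahead of the robot, y to its left, z up, the work surface at z = 0. Lengths are in mm, angles in rad, forces in N, time in s.
With the tool pointing down it reaches from about 275 to 850 mm from the base axis. Payload 19 kg.
Tool frame: the origin (TCP) lies on the centre line of the jaws, within the pads' length; the fingertips stand 22 mm ahead of it and the grasp point (between the pads) lies 3 mm ahead of it; z points along the fingers, y is the line along which they close (so a half turn about z gives the same grasp; the last joint's range is limited). The gripper opens to 85 mm and grips with 20 to 120 N. Pads are 22 mm wide; open, the fingers measure 114 mm over their backs; the gripper's body (76 mm by 85 mm) begins 54 mm behind the grasp point. The pads swing forward as they close: fully open they stand 13 mm farther back than shut.
Start: joints at [-1.424, 0.15, 1.437, -0, 1.554, -0.134], TCP at [159.321, -552.458, 253.267] pointing down, gripper open.
Joint ranges: [-2.8, 2.8], [-0.68, 2.1], [0.12, 2.68], [-1.39, 4.53], [0.16, 2.79], [-2.81, 2.81]. Speed limits (rad/s): [1.89, 1.89, 2.22, 3.01, 3.01, 3.01].

## Interface

Orientations are given as a unit quaternion [w, x, y, z].
In Python, from plant import ctrl gives the robot as it stands. Calls block until the motion is done:
- ctrl.reach(position, orientation): joint-space move of the TCP to a pose.
- ctrl.move_linear(position, orientation=None, max_speed=150): straight line of the TCP; orientation=None keeps the orientation; max_speed is the mean speed in mm/s.
- ctrl.movej(angles): joint-space move.
- ctrl.grip(opening, effort=None): opening from 0.0 (shut) to 1.0 (fully open); effort is the grip in N (None keeps the last); returns when the fingers have stopped.
- ctrl.pause(seconds).
- ctrl.ik(position, orientation): joint angles nearest the present ones, or None.
- ctrl.grab_frame(name): name is "scene" or "top" or "wrist"; returns a dict with "image" (384x512x3 uint8, red, green, blue), "fx", "fy", "cx", "cy" (pixels), "D" ([k1, k2, p1, p2, k3] as OpenCV has them; the pictures are not rectified), "R" (3x3) and "t" (3): a world point X has camera coordinates R X + t. Camera axes: x right, y down, z forward; pixel columns grow to the right and rows downward; lengths in mm; the calibration is good to about 2 mm. A picture is of the moment at which its call begins. There is no depth.
A pose or a line that the arm cannot do raises ctrl.PlanningError and nothing moves.
- ctrl.job_done(): hands the job in; it is judged then, once.
Readings, each from a call of its own:
- ctrl.read_t(): time.
- ctrl.read_q(): joint angles.
- ctrl.read_qd(): joint speeds.
- ctrl.read_effort(): joint torques, N m.
- ctrl.read_tcp_pos(): TCP position.
- ctrl.read_ee_rot(): TCP orientation.
- ctrl.read_force(): force on the tool from outside, world axes, zero at the start.
- ctrl.read_torque(): the same for the moment, N m.
- ctrl.read_finger_gap(): opening from 0.0 (shut) to 1.0 (fully open).
- ctrl.read_finger_force(): force on a finger pad.
Only numpy, scipy, OpenCV 4.12 (cv2) and the standard library are available. Lean on these libraries where they do the work, as an engineer would, in place of code of your own. Each camera call takes 0.05 s, during which the arm holds its last target. There are 200 camera calls.

## Working session

There is one attempt and no reset: what is moved stays moved. The work goes in short steps, each a Python script; the robot and the scene stay as the last script left them, time stands still between calls to the robot, and variables do not carry over. Pictures are saved under pics/ and viewed, at most 10 in all, crops included, and the job is handed in when it is done.

```bash
mkdir -p pics
python3 - <<'E'
from plant import ctrl
import cv2
for n in ("top","scene"):
    f=ctrl.grab_frame(n); cv2.imwrite(f"pics/{n}0.png",f["image"][:,:,::-1])
    print(n,f["fx"],f["cx"],f["cy"],f["D"],(-f["R"].T@f["t"]).round(),f["R"].round(2).tolist())
E
```

```text
top 393.7404703555609 254.30199717374043 191.50310270402886 [-0.1210066  0.         0.         0.         0.       ] [ 439.  -66. 1118.] [[-0.02, -1.0, -0.0], [-1.0, 0.02, -0.04], [0.04, -0.0, -1.0]]
scene 357.69008326645593 260.5788184284571 186.7619501857478 [-0.04573302  0.          0.          0.          0.        ] [204. 570. 603.] [[-0.92, -0.4, -0.0], [-0.22, 0.51, -0.83], [0.33, -0.76, -0.56]]
```

View pics/top0.png

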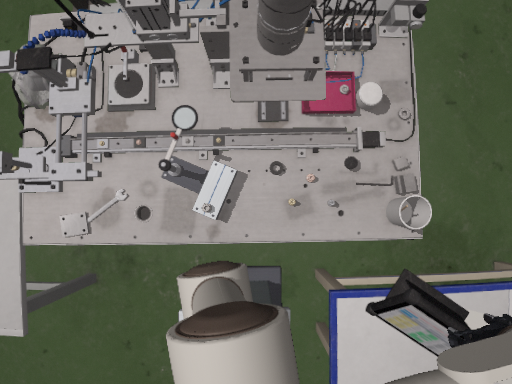

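View pics/scene0.png

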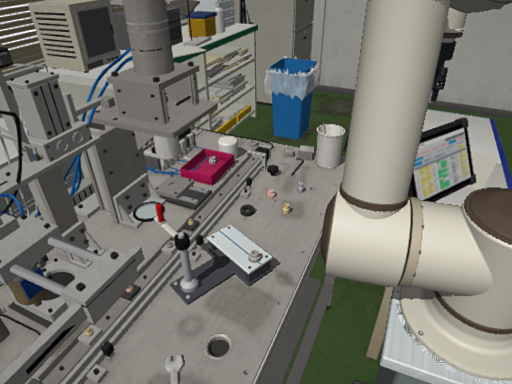

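The top view shows the shelf around (215,190) with steel at (207,208). Copper is at (311,178), brass (292,202), grey (332,203), collar (277,168), knob (351,163), the red handle (174,134) and the lens (184,118). Next I convert these to world positions and check how the wrist camera is mounted.

```bash
cat > h.py <<'E'
import numpy as np, cv2
from plant import ctrl
def K(f): return np.array([[f["fx"],0,f["cx"]],[0,f["fy"],f["cy"]],[0,0,1]])
def ray(f,px,z):
    "pixels -> world points on the plane at height z"
    u=cv2.undistortPoints(np.array(px,float).reshape(-1,1,2),K(f),np.array(f["D"],float)).reshape(-1,2)
    d=np.c_[u,np.ones(len(u))]@f["R"]; c=-f["R"].T@f["t"]
    return c+d*((z-c[2])/d[:,2])[:,None]
def proj(f,P):
    return cv2.projectPoints(np.array(P,float).reshape(-1,1,3),cv2.Rodrigues(f["R"])[0],f["t"],K(f),np.array(f["D"],float))[0].reshape(-1,2)
def save(f,name,box=None,s=1):
    im=f["image"][:,:,::-1]
    if box: im=im[box[1]:box[3],box[0]:box[2]]
    cv2.imwrite(f"pics/{name}.png",cv2.resize(im,None,fx=s,fy=s,interpolation=cv2.INTER_CUBIC))
def down(a):
    "tool down, tool y (closing line) at world angle a (rad from +x)"
    # tool z=-Z, y=(cos a,sin a,0), x=y x z
    y=np.array([np.cos(a),np.sin(a),0]);z=np.array([0,0,-1.]);x=np.cross(y,z)
    from scipy.spatial.transform import Rotation as Ro
    q=Ro.from_matrix(np.c_[x,y,z]).as_quat(); return [q[3],q[0],q[1],q[2]]
E
python3 - <<'E'
from h import *
f=ctrl.grab_frame("top")
for n,p,z in [("shelf",(215,190),45),("steel",(207,208),60),("cop",(311,178),15),("brass",(292,202),20),("grey",(332,203),22),("knob",(351,163),25),("collar",(277,168),10),("handle",(174,134),170),("lens",(184,118),138),("post",(165,165),150)]: print(n,ray(f,[p],z)[0].round())
w=ctrl.grab_frame("wrist"); q=ctrl.read_ee_rot(); print(q)
c=-w["R"].T@w["t"]
from scipy.spatial.transform import Rotation as Ro
T=Ro.from_quat([q[1],q[2],q[3],q[0]]).as_matrix()
print("cam in tool",T.T@(c-ctrl.read_tcp_pos()),(T.T@w["R"].T).round(2).tolist(),w["fx"],T.round(2).tolist())
save(f,"topcrop",(150,95,360,225),3.5); save(w,"w0")
E
```

```text
shelf [489.  41.  45.]
steel [441.  62.  60.]
cop [ 520. -227.   15.]
brass [ 453. -171.   20.]
grey [ 448. -283.   22.]
knob [ 559. -339.   25.]
collar [ 550. -132.   10.]
handle [623. 127. 170.]
lens [669. 108. 138.]
post [549. 155. 150.]
[-3.88644433e-04  9.90160768e-01  1.39933923e-01 -9.77283080e-06]
cam in tool [  70.93436934    0.617392   -122.05137162] [[0.0, -0.96, -0.28], [1.0, 0.0, 0.0], [-0.0, -0.28, 0.96]] 322.09490069581284 [[0.96, 0.28, -0.0], [0.28, -0.96, 0.0], [0.0, -0.0, -1.0]]
```

View pics/topcrop.png

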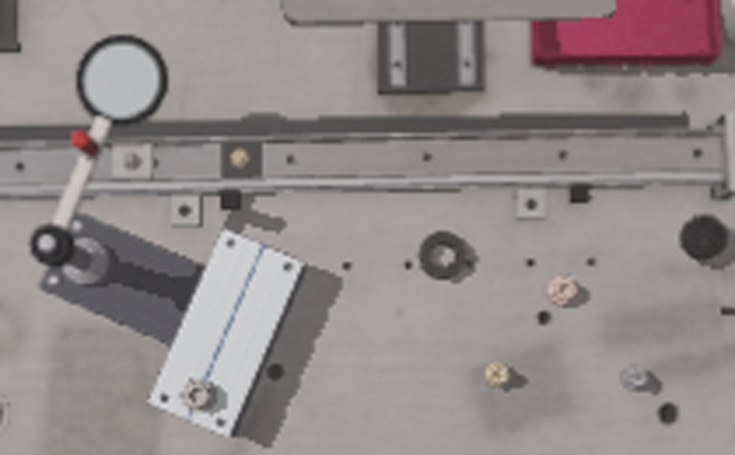

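The crop shows the blue line running at about -24° in world (near end at bottom, far end at top). Steel is near the near end, and the parts on the bench are well separated. Now closer wrist views of both places.

Run:
```python
from h import *
a=np.deg2rad
ctrl.reach([470,-225,220],down(a(-90)))
f=ctrl.grab_frame("wrist"); save(f,"w1"); 
import pickle; pickle.dump(f,open("w1.pkl","wb"))
ctrl.reach([490,40,240],down(a(-114)))
f=ctrl.grab_frame("wrist"); save(f,"w2"); pickle.dump(f,open("w2.pkl","wb"))
print(ctrl.read_t(),ctrl.read_q())
a1=cv2.imread("pics/w1.png");a2=cv2.imread("pics/w2.png")
cv2.imwrite("pics/w12.png",np.hstack([cv2.resize(a1,(400,300)),cv2.resize(a2,(400,300))]))
```

```text
3.0 [-7.74682455e-02 -1.90795095e-02  1.64464365e+00 -2.62800278e-04
  1.51616261e+00  1.91272541e+00]
```

View pics/w1.png

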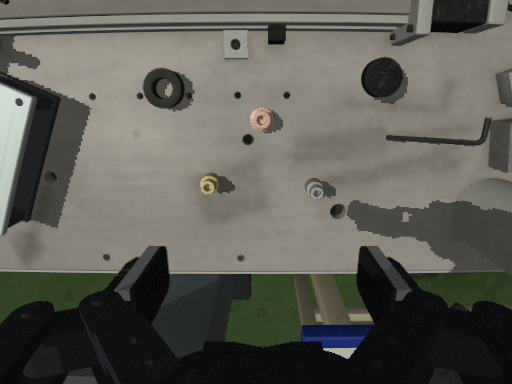

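View pics/w2.png

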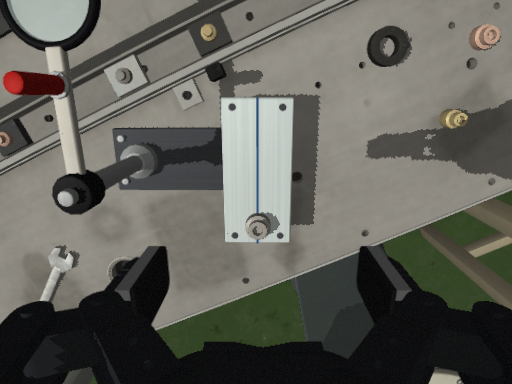

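w1 shows brass (209,184), copper (261,119), grey (315,188), collar (164,88) and knob (381,77). w2 shows the shelf corners near (222,98), (293,98), (291,242) and (225,243), the blue line at column 258, steel at (258,228), and the handle foot near (60,85) with its top at (14,82). Next I segment these.

```bash
cat > seg.py <<'E'
from h import *
def blob(f,px,r,lo,hi):
    "centroid and box of the HSV-masked blob nearest px"
    hsv=cv2.cvtColor(f["image"],cv2.COLOR_RGB2HSV); m=cv2.inRange(hsv,np.array(lo),np.array(hi))
    w=np.zeros_like(m); cv2.circle(w,tuple(int(v) for v in px),r,255,-1)
    n,l,s,c=cv2.connectedComponentsWithStats(m&w)
    i=1+np.argmax(s[1:,4]); return c[i],s[i]
E
python3 - <<'E'
from seg import *
import pickle
f=pickle.load(open("w1.pkl","rb"))
hsv=cv2.cvtColor(f["image"],cv2.COLOR_RGB2HSV)
for n,p in (("bench",(150,220)),("cop",(255,119)),("brass",(209,190)),("grey",(318,190)),("grey2",(313,184))): print(n,hsv[p[1],p[0]])
for n,p,lo,hi,z in (("copper",(261,119),(0,45,60),(16,255,255),10),("brass",(209,184),(14,80,60),(32,255,255),13)):
    c,s=blob(f,p,22,lo,hi); print(n,c.round(1),s,ray(f,[c],z)[0].round(1))
# grey: differs from bench by saturation/blue tint
print(hsv[176:202,303:329:2,0][::3].tolist()); print(hsv[176:202,303:329:2,1][::3].tolist()); print(hsv[176:202,303:329:2,2][::3].tolist())
g=pickle.load(open("w2.pkl","rb")); h2=cv2.cvtColor(g["image"],cv2.COLOR_RGB2HSV)
m=cv2.inRange(h2,np.array((95,90,60)),np.array((125,255,255))); m[:, :240]=0; m[:,280:]=0; m[:90]=0;m[250:]=0
ys,xs=np.nonzero(m); print("blue",len(ys),ys.min(),ys.max(),ray(g,[(xs[ys<115].mean(),ys[ys<115].mean()),(xs[(ys>185)&(ys<208)].mean(),ys[(ys>185)&(ys<208)].mean())],45).round(1).tolist())
v=h2[:,:,2].astype(int)
print("col240",v[88:106,240].tolist(),v[234:252,240].tolist()); print("col276",v[88:106,276].tolist(),v[234:252,276].tolist()); print("row170",v[170,212:232].tolist(),v[170,284:302].tolist())
t=ctrl.grab_frame("top"); c,s=blob(t,(174,134),12,(0,120,60),(8,255,255)); print("red top",c,s,ray(t,[c],162)[0].round(1))
c,s=blob(g,(40,83),40,(0,120,60),(8,255,255)); print("red w2",c,s,ray(g,[c],162)[0].round(1))
sh=np.hstack([cv2.resize(f["image"][170:206,297:333],(400,400)),cv2.resize(g["image"][210:250,238:278],(400,400))]); cv2.imwrite("pics/z.png",sh[:,:,::-1])
E
```

```text
bench [ 20  22 138]
cop [ 11  74 189]
brass [ 21  92 116]
grey [ 45   7 149]
grey2 [ 30   6 126]
copper [261.4 119. ] [250 107  24  25 472] [ 521.  -225.5   10. ]
brass [209.7 183.4] [200 174  20  20 315] [ 454.7 -170.8   13. ]
[[18, 23, 21, 19, 21, 21, 20, 18, 25, 24, 20, 23, 23], [18, 23, 23, 23, 40, 45, 30, 24, 23, 20, 23, 25, 25], [21, 22, 30, 38, 45, 48, 30, 50, 30, 24, 24, 24, 23], [20, 30, 40, 38, 30, 50, 40, 30, 40, 30, 25, 25, 20], [21, 40, 42, 30, 38, 38, 30, 30, 36, 50, 30, 17, 19], [21, 21, 48, 40, 30, 38, 45, 40, 30, 30, 38, 20, 25], [23, 23, 22, 30, 38, 38, 30, 40, 40, 40, 24, 25, 23], [20, 20, 23, 20, 23, 36, 38, 38, 36, 30, 22, 18, 24], [21, 18, 23, 20, 18, 21, 21, 25, 20, 23, 23, 23, 18]]
[[22, 22, 24, 26, 24, 25, 23, 25, 22, 20, 24, 26, 25], [23, 22, 22, 11, 10, 7, 4, 17, 26, 26, 25, 24, 24], [25, 22, 5, 10, 9, 10, 8, 6, 6, 20, 19, 20, 26], [22, 11, 7, 6, 7, 7, 9, 7, 9, 7, 23, 23, 24], [26, 9, 8, 8, 9, 9, 9, 9, 9, 10, 14, 27, 31], [25, 24, 9, 7, 8, 7, 6, 10, 2, 7, 13, 23, 23], [24, 22, 20, 6, 7, 8, 4, 8, 7, 5, 14, 23, 29], [22, 22, 24, 23, 16, 9, 7, 7, 8, 7, 23, 23,
[... 695 characters left out ...]
 [152, 151, 150, 150, 147, 147, 147, 147, 139, 147, 184, 208, 216, 216, 215, 215, 215, 216] [199, 200, 199, 199, 199, 200, 199, 197, 143, 133, 130, 130, 127, 123, 123, 123, 124, 122]
col276 [145, 146, 145, 145, 143, 141, 121, 76, 76, 122, 177, 201, 211, 211, 211, 211, 211, 211] [200, 174, 195, 200, 199, 199, 199, 199, 150, 135, 131, 129, 128, 125, 124, 126, 127, 126]
row170 [68, 69, 70, 71, 70, 72, 69, 69, 69, 69, 81, 198, 206, 207, 207, 207, 207, 209, 208, 205] [201, 199, 199, 199, 199, 196, 195, 135, 76, 75, 73, 74, 75, 76, 73, 76, 75, 75]
red top [172.47368421 134.36842105] [170 132   6   5  19] [623.3 132.9 162. ]
red w2 [16.10107527 81.17634409] [  3  71  44  24 465] [626.6 140.9 162. ]
```

View pics/z.png

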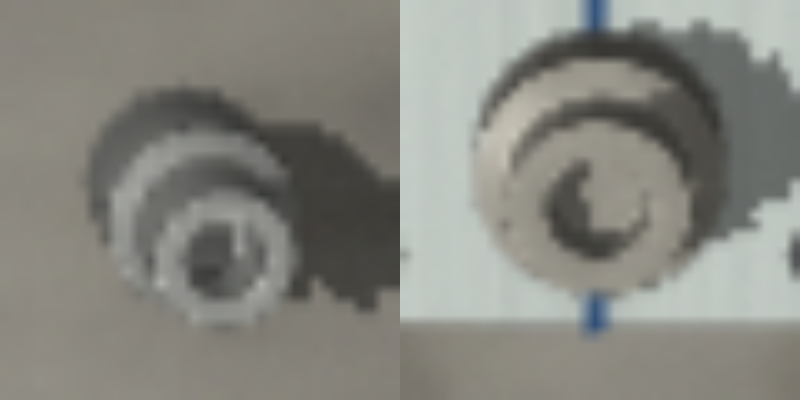

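```bash
cat > geo.py <<'E'
from h import *
import pickle
g=pickle.load(open("w2.pkl","rb")); f=pickle.load(open("w1.pkl","rb"))
A,B=ray(g,[(258,97.9),(258,242.3)],45)
p,q=np.array([551.5,16.5]),np.array([468.8,53.7]); ex=(p-q)/np.hypot(*(p-q)); ey=np.array([-ex[1],ex[0]])
o=p+ex*(((A+B)[:2]/2-p)@ex)
th=np.arctan2(ex[1],ex[0])
def W(x,y): return o+x*ex+y*ey
def S(P): return np.array([(np.array(P)[:2]-o)@ex,(np.array(P)[:2]-o)@ey])
E
python3 - <<'E'
from geo import *
print("o",o.round(1),"th",np.rad2deg(th),"len",np.linalg.norm(A-B), "width",[S(x).round(1) for x in ray(g,[(222.6,170),(291,170)],45)])
for px,z in(((313.4,186.2),8),((317.3,193.2),30)): print("grey",ray(f,[px],z)[0].round(1))
for px,z in(((257.7,225.4),51),((257.9,230.2),63)): print("steel",S(ray(g,[px],z)[0]).round(1))
for P in ((623.3,132.9),(626.6,140.9)):
    d=S(P)-[8,130]; print("handle",S(P).round(1),np.hypot(*d),np.arctan2(d[0],-d[1]))
print("post foot w2",S(ray(g,[(140,162)],15)[0]))
t=ctrl.grab_frame("top"); s=S(ray(t,[(184.5,118)],135)[0]); d=s-[8,130]; print("lens",s,np.hypot(*d),np.arctan2(d[0],-d[1]))
d0=np.rad2deg(th)-90
for P in (W(-19,0),W(9,0),W(34,0)): print(ctrl.ik([*P,75],down(np.deg2rad(d0))).round(2))
for dd in (d0-45,d0+135,d0+45): 
  for P in (W(83,130),W(61,77),W(8,55)):print(dd, ctrl.ik([*P,168],down(np.deg2rad(dd))))
E
```

```text
o [489.9  44.2] th -24.21910255160082 len 149.18370816281353 width [array([ 4.6, 34.6]), array([  4.9, -34.2])]
grey [ 450.3 -281.4    8. ]
grey [ 448.9 -282.1   30. ]
steel [-52.6  -0.8]
steel [-52.9  -1.2]
handle [ 85.3 135.6] 77.50820233960218 1.643228425709659
handle [ 85.  144.3] 78.34124027947706 1.7538252595887647
post foot w2 [  6.78853735 129.16142173]
lens [138.10059579 131.58065031] 130.11019745036577 1.5829451761935716
[-0.05  0.08  1.9  -0.    1.17  1.94]
[-0.07  0.13  1.84 -0.    1.17  1.92]
[-0.09  0.17  1.79 -0.    1.18  1.9 ]
-159.21910255160083 None
-159.21910255160083 [ 2.18330380e-02  2.11414321e-01  1.53997121e+00 -4.44089210e-16
  1.39020713e+00  2.80073061e+00]
-159.21910255160083 [ 2.74485079e-02  9.69934662e-02  1.67197827e+00 -4.44089210e-16
  1.37262092e+00  2.80634608e+00]
20.780897448399173 [ 8.32828130e-02  3.08371846e-01  1.41825103e+00 -4.44089210e-16
  1.41496978e+00 -2.79412269e-01]
20.780897448399173 [ 2.18330380e-02  2.11414321e-01  1.53997121e+00 -4.44089210e-16
  1.39020713e+00 -3.40862044e-01]
20.780897448399173 [ 2.74485079e-02  9.69934662e-02  1.67197827e+00 -4.44089210e-16
  1.37262092e+00 -3.35246574e-01]
-69.21910255160083 [ 8.32828130e-02  3.08371846e-01  1.41825103e+00 -4.44089210e-16
  1.41496978e+00  1.29138406e+00]
-69.21910255160083 [ 2.18330380e-02  2.11414321e-01  1.53997121e+00 -4.44089210e-16
  1.39020713e+00  1.22993428e+00]
-69.21910255160083 [ 2.74485079e-02  9.69934662e-02  1.67197827e+00 -4.44089210e-16
  1.37262092e+00  1.23554975e+00]
```

```bash
cat > pp.py <<'E'
from geo import *
AP=down(np.deg2rad(-90)); AS=down(th-np.pi/2)
def pick_place(P,x,z=24.0,H=130):
    ctrl.reach([*P,H],AP); ctrl.grip(0.6,30)
    ctrl.move_linear([*P,z]); ctrl.grip(0.0,30); print("gap",ctrl.read_finger_gap()*85,ctrl.read_finger_force())
    ctrl.move_linear([*P,H]); Q=W(x,0)
    ctrl.reach([*Q,H+10],AS); ctrl.move_linear([*Q,z+55])
    ctrl.move_linear([*Q,z+45.7],max_speed=25); print("gap",ctrl.read_finger_gap()*85,ctrl.read_force().round(1))
    ctrl.grip(0.5); ctrl.move_linear([*Q,H+10]); print("t",ctrl.read_t())
E
python3 - <<'E'
from pp import *
pick_place((521,-225.5),-22)
ctrl.reach([*W(-10,0),220],AS); w=ctrl.grab_frame("wrist"); save(w,"p1",(180,60,340,270),3)
print(proj(w,[[*W(-22,0),65]])); save(w,"p1",(180,60,340,260),3)
E
```

```text
gap 21.23134054278755 29.176249114971142
gap 21.038550752004078 [-1.5 -0.2  3.9]
t 9.875
[[261.44433283 195.42488581]]
```

View pics/p1.png

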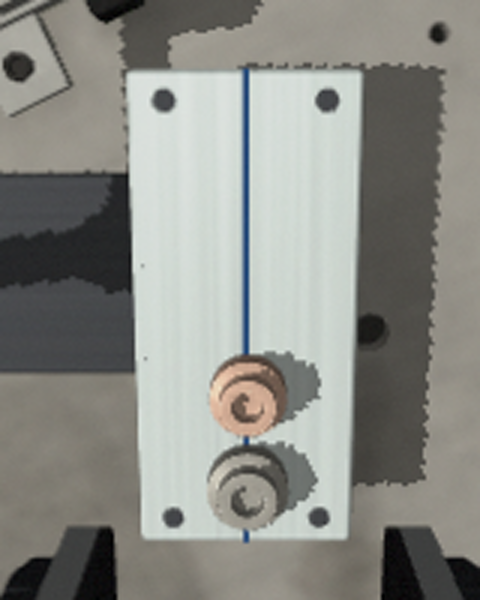

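Copper stands upright on the line next to steel: its top is at crop (248,406), against a predicted (244,406). Brass and grey next.

Run:
```python
from pp import *
pick_place((454.7,-170.8),6)
pick_place((449.5,-281.8),31)
ctrl.reach([*W(-10,0),220],AS); w=ctrl.grab_frame("wrist"); pickle.dump(w,open("w3.pkl","wb"))
print(proj(w,[[*W(-22,0),65],[*W(6,0),71],[*W(31,0),75],[*W(83,130),181]])); save(w,"p2",(0,40,360,270),2.2)
```

```text
gap 18.817697850949155 29.077827036380768
gap 18.661773880137286 [-0.4 -1.5  2.3]
t 16.5667
gap 17.15987081981686 29.120181798934937
gap 17.160978318675365 [ 0.4 -1.5  2.1]
t 23.45
[[261.51799482 194.98935163]
 [261.50225159 165.66159647]
 [261.49223848 136.78347702]
 [ -9.00659066  55.11256216]]
```

View pics/p2.png

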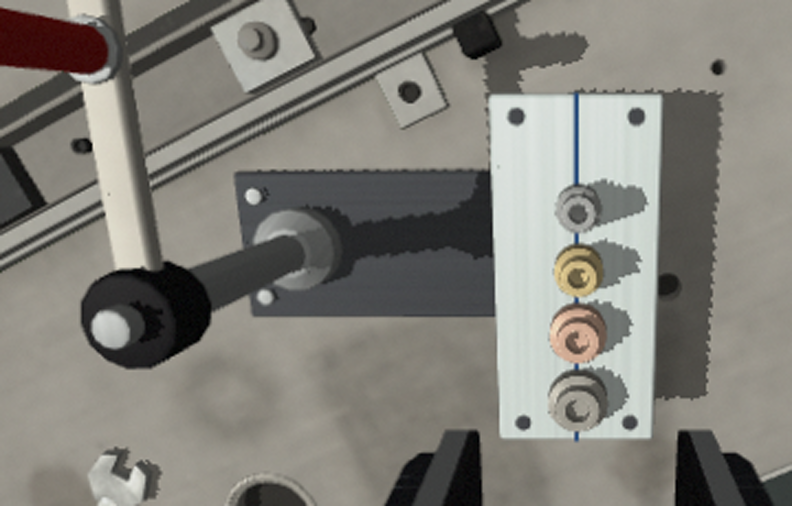

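All four stand upright on the line with small gaps: grey top at crop (578,210), brass (578,278). The handle foot collar is at crop (95,47). Next I locate the handle and the post's top height, then swing the arm.

Run:
```python
from pp import *
w=pickle.load(open("w3.pkl","rb"))
b=S(ray(w,[(578/2.2,278/2.2+40)],71)[0]); print("brass",b)
s=S(ray(w,[(95/2.2,47/2.2+40)],142)[0]); d=s-[8,130]; t0=np.arctan2(d[0],-d[1]); print("handle",s,np.hypot(*d),t0)
for z in (140,160,180,200): print(z,S(ray(w,[(110/2.2,327/2.2+40)],z)[0]).round())
t1=np.arcsin((b[0]-8)/130); AH=down(th+np.pi/2)
arc=lambda t: W(8+75*np.sin(t),130-75*np.cos(t))
print([None if ctrl.ik([*arc(t),170],AH) is None else ctrl.ik([*arc(t),170],AH).round(2) for t in (t0,0.8,t1)])
pickle.dump((t0,t1),open("t.pkl","wb"))
```

```text
brass [ 5.38935168 -1.0488194 ]
handle [ 83.80525521 129.46076911] 75.80717305715358 1.5636830759361668
140 [  5. 140.]
160 [ 10. 126.]
180 [ 16. 112.]
200 [22. 98.]
[array([ 0.08,  0.31,  1.42, -0.  ,  1.42, -1.07]), array([ 0.02,  0.21,  1.53, -0.  ,  1.39, -1.13]), array([ 0.03,  0.09,  1.67, -0.  ,  1.38, -1.12])]
```

Post top is about 155 mm, so the camera clears it. The handle is within 1 mm of its nominal 75 mm radius, at 1.56 rad.

Run:
```python
from pp import *
t0,t1=pickle.load(open("t.pkl","rb")); AH=down(th+np.pi/2)
arc=lambda t: W(8+75*np.sin(t),130-75*np.cos(t))
ctrl.reach([*W(0,0),260],AH); ctrl.reach([*arc(t0),240],AH); ctrl.grip(0.5,40)
ctrl.move_linear([*arc(t0),171],max_speed=80); print(ctrl.read_force().round(1))
ctrl.grip(0.0,40); print("gap",ctrl.read_finger_gap()*85,ctrl.read_force().round(1))
for t in np.linspace(t0,t1,13)[1:]: ctrl.move_linear([*arc(t),171],max_speed=60)
print("gap",ctrl.read_finger_gap()*85,ctrl.read_force().round(1),ctrl.read_t())
ctrl.grip(0.4); ctrl.move_linear([*arc(t1),245],max_speed=80)
ctrl.reach([*W(-100,0),260],AH)
w=ctrl.grab_frame("top"); save(w,"e1",(150,110,270,230),5); print(proj(w,[[*W(5.5,-1),135]]),ctrl.read_t())
```

```text
[-0.4 -0.1  0.7]
gap 11.940475797189714 [-0.4  0.6  5.1]
gap 11.317409919729556 [2.9 7.8 5.5] 32.7833
[[211.38527026 186.37519705]] 34.8
```

View pics/e1.png

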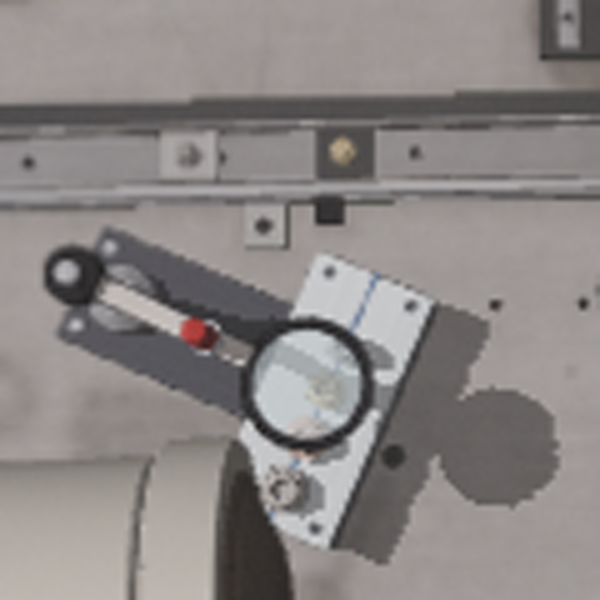

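The lens rim is centred at crop (307,384), which is pixel (211.4,186.8). The brass axis at lens height projects to (211.4,186.4), so it is centred. Handing in.

```bash
python3 -c "
from plant import ctrl
print(ctrl.job_done())"
```

```text
the job is handed in; nothing more can be done
None
```

I handed the job in at about 35 s: the row of steel, copper, brass and grey stands upright on the blue line. The lens is centred over the brass part to within about 2 mm by camera; the hand-in returned no verdict.

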